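# Clamp a phone under the hold-down lever of a repair press

### The arm

A 7-joint arm with a two-finger parallel gripper is mounted at the origin on the work surface. World frame = base frame: x ahead of the robot, y to its left, z up, the work surface at z = 0. Lengths are in m, angles in rad, forces in N, time in s.
With the tool pointing down it reaches from about 0.35 to 0.9 m from the base axis. Payload 8.1 kg.
Tool frame: the origin (TCP) lies at the very end of the fingers, on their centre line; the grasp point (between the pads) lies 19 mm behind it; z points along the fingers, y is the line along which they close (so a half turn about z gives the same grasp; the last joint's range is limited). The gripper opens to 92 mm and grips with 3 to 60 N. Pads are 19 mm wide; open, the fingers measure 130 mm over their backs; the gripper's body (75 mm by 190 mm) begins 47 mm behind the grasp point.
Start: joints at [1.219, 0.434, 0.025, 1.573, -0.012, 1.134, -0.075], TCP at [0.154, -0.606, 0.227] pointing down, gripper open.
Joint ranges: [-2.62, 2.62], [-0.44, 2.09], [-1.27, 1.32], [0.08, 2.57], [-1.32, 4.46], [0.12, 2], [-2.74, 2.74]. Speed limits (rad/s): [2.22, 2.22, 3.01, 3.01, 3.14, 3.14, 3.14].

### API

Orientations are given as a unit quaternion [x, y, z, w].
In Python, from rig import observe, camera, camera_model, finish_job gives the robot as it stands.
- The arm moves only by the tool send_rows, never from a script. Its argument "deltas" is a list of rows, each a list of 3 entries, a list of its own where there are three numbers: the turn, a rotation vector about the tool's x, y, z each as a share of pi/2 rad, from -1 to 1, then the shift along the tool's x, y, z each as a share of 0.15 m, from -1 to 1, then the opening, from 0 (shut) to 1 (fully open). In form: [[[wx, wy, wz], [tx, ty, tz], fingers], ...]. A call has exactly 5 rows; each row is the pose to reach, as a shift and turn from the pose commanded when the call began, along the tool's axes at that moment; what a row does not reach only later rows make up. A row lasts 1/12 s, in which the tool goes at most 41.7 mm and 7.16 degrees, less where a joint would pass 70% of its speed; a pose out of reach is approached as far as the arm can. A call with a number of a shift or a turn outside -1 to 1 is refused whole. A call with a gripper value outside its range is refused whole. The fingers move at their own pace and stop on an object; "newtons" is the grip in N (left out, the last holds). Time passes only in rows, so rows that repeat a pose let the fingers close, or fill a call up. It gives the time, the measured TCP pose, the force, the opening and the grip force at its end, in the units of the state.
- observe(): the state, without advancing time (a new reading comes with each control period).
- camera(name): name is "side" or "top" or "wrist"; returns (picture, depth): 400x640x3 uint8, red, green, blue; 400x640 float32, m along the optical axis (not along the pixel's ray), 0 where there is no reading.
- camera_model(name): a dict with "vertical_fov" (degrees; the focal length in pixels is half the picture's height over the tangent of half this angle, whatever the lens; pixels are square), "cx", "cy" (the principal point, pixels), "origin" and "orientation" of the camera in the world. Camera axes: x right, y up, looking along -z (the intrinsics and any distortion apply to the point x, -y, -z); pixel columns grow to the right and rows downward; lengths in m; the calibration is good to about 2 mm. The wrist camera is an equidistant fisheye: a pixel r from the principal point sees the ray r / f radians off the axis. A picture is of the moment at which its call begins: read the wrist's pose just before it. camera_model takes no time and is no camera call; for the wrist camera it gives the pose at the moment of the call.
- finish_job(): hands the job in; it is judged then, once.
The state is a dict: "time_s": time; "qpos": joint angles; "joint_velocities": joint speeds; "effort": joint torques, N m; "tool_pos": TCP position; "eef_rot": TCP orientation; "wrist_force": force on the tool from outside, world axes, zero at the start; "ft_torque": the same for the moment, N m; "gripper_width": opening from 0.0 (shut) to 1.0 (fully open); "grip_force": force on a finger pad.
Only numpy, scipy, OpenCV 4.12 (cv2) and the standard library are available. Lean on these libraries where they do the work, as an engineer would, in place of code of your own. Each camera call takes 0.05 s, during which the arm holds its last target. There are 200 camera calls.

### The job

Clamp the phone in the repair press: first turn the safety catch out from under the lever, its thumb tab going round towards the lever's hinge, until it clicks over into its open position. Then bring the lever down to the angle at which its sprung pad bears on the phone with about 10 newtons (the pad's spring squeezed about 4 mm), and leave the lever standing there. Never press the phone hard (more than 25 newtons), do not shift it, and leave the other things on the bench alone.

Things in the scene. Friction and masses are not known exactly. Their poses are not given: they have to be found in the camera images.
- fixture: the press: grey base plate 290 x 200 x 20 mm fixed to the bench, place and yaw vary. Origin: centre of its underside, z up. x runs along the lever, from its hinge (x = -110 mm, between two cheeks 40 x 60 mm overall, 95 mm high) to the crossbar end. The catch's round post (22 mm, 90 mm high) is at x = -40, y = -60 mm. The phone's underside is 24 mm above the bench
- lever: steel lever bar, 24 mm wide, 16 mm thick. Origin on the hinge axis, 75 mm above the bench; its x axis runs along the bar to the crossbar, y along the hinge. Lever angle = tilt of x above level: starts at 0.80 to 0.95 rad, range 1.0 down to -0.12. A stiff friction hinge (2 N m) keeps it where it is left. While the catch is closed it blocks the lever at about 0.42 rad
- lever_handle (a point): centre of the lever's black crossbar: a round bar 24 mm in diameter and 70 mm long, parallel to the hinge, 210 mm from the hinge axis. Pushing the free lever down takes roughly 9 N here (4 to 5 N when held still between small steps); 10 N on the pad adds about 5 N more
- pad_mount (a point): point on the lever's bar, 110 mm from the hinge, under which the round-nosed rubber pad (32 mm diameter) hangs on a spring of 2.5 N per mm. The pad's screw is set differently each time, so the pad meets the phone at an unknown lever angle between about 0 and 0.15 rad
- catch (a joint): angle of the safety catch (rad): 0 to 0.08 closed, with its nose under the lever; it grows clockwise seen from above, the thumb tab going towards the lever's hinge. A sprung detent with its hump at 0.8 rad (about 6 N at the tab) snaps it on to its open position at 1.23 to 1.3 rad
- catch_tab (a point): centre of the catch's upright thumb tab, a steel plate 40 mm long (radially), 10 mm thick and 34 mm high (90 to 124 mm above the bench), 66 mm from the catch's upright axis; with the catch closed it points away from the lever, along the fixture's -y
- catch_axis (a point): point on the upright axis of the catch, 96 mm above the bench; the catch's nose (14 mm wide, 66 mm long, 10 mm thick) points the other way, under the lever
- phone: the phone under the lever, grey back up, 150 x 72 x 9 mm, lying along the fixture's x. Origin: centre of its underside, z up. Loose
- spray_can: bystander: spray can 58 mm in diameter, 160 mm high, upright; origin at the centre of its underside
- screwdriver: bystander: screwdriver 170 mm long lying on the bench
- tray: bystander: open dark tray 200 x 140 x 35 mm; origin at the centre of its underside
- spare_phone: bystander: black phone 145 x 70 x 9 mm on the bench; origin at the centre of its underside
There are look-alikes about, which are no part of the job. Leave any orange or pink look-alike of the phone alone.

How it is judged:
On the way, in this order (a step that is already met when the one before it is completed fails the run):
1. the catch has clicked over into its open position while the lever is still clear of the phone (value of joint catch above 1.15 rad and contact force between lever and phone below 0.5 N), for 0.2 s.
2. the lever's pad bears on the phone with more than 5 N (contact force between lever and phone above 5 N), for 0.2 s.
At the end, for the whole second after the job is handed in: The catch stands in its open position (above 1.15 rad), the lever stands still by itself with its pad bearing on the phone with 5 to 16 N, and the phone has moved less than 12 mm (contact force between lever and phone between 5 and 16 N and angular speed of lever below 0.05 rad/s and value of joint catch above 1.15 rad and distance of phone from where it was at the start of the episode below 0.012 m); the robot touches nothing.
It fails at once if the phone is pressed with more than 25 N by the pad (contact force between lever and phone above 25 N).
It fails at once if the phone is shifted by more than 20 mm (distance of phone from where it was at the start of the episode above 0.02 m).
It fails at once if another thing on the bench is moved by more than 20 mm (distance of any of spray_can, screwdriver, tray, spare_phone from where it was at the start of the episode above 0.02 m).
It also fails if it takes over 64 s, if anything falls off the work surface, if the arm or the gripper's body presses on something with over 40 N, if the wrist force passes 120 N, or if a joint passes its speed limit or range.

## Working session

There is one attempt and no reset: what is moved stays moved. The work goes in short steps, Python scripts to look and compute and a tool call to move; the robot and the scene stay as the last step left them, time stands still between calls to the robot, and variables do not carry over. Pictures are saved under pics/ and viewed, at most 10 in all, crops included, and the job is handed in when it is done.

Besides the shell and the picture viewer there is one more tool, called after ">>>" as name(argument=value, ...), one argument or row to a line, values as JSON. send_rows: Moves the arm, as the interface text tells. Its arguments: {"type":"object","properties":{"deltas":{"type":"array"},"newtons":{"type":"number"}},"required":["deltas"]}

```bash
mkdir -p pics; ls
python3 - <<'E'
from rig import *
import cv2, numpy as np
s=observe(); print({k:np.round(v,3).tolist() for k,v in s.items()})
for n in ("side","top"):
    print(n,camera_model(n))
    p,d=camera(n); cv2.imwrite(f"pics/{n}0.png",p[:,:,::-1]); np.save(f"pics/{n}0.npy",d)
print(camera_model("wrist"))
E
```

```text
pics
{'time_s': 0.0, 'qpos': [1.219, 0.435, 0.025, 1.574, -0.012, 1.134, -0.075], 'joint_velocities': [0.0, 0.001, -0.0, -0.0, -0.001, -0.0, 0.0], 'effort': [-0.001, -66.787, 0.984, -31.446, -0.061, 0.043, 0.0], 'tool_pos': [0.154, -0.605, 0.226], 'eef_rot': [0.992, 0.124, -0.0, -0.001], 'wrist_force': [0.577, -0.014, -0.167], 'ft_torque': [0.044, 0.001, -0.023], 'grip_force': 0.0, 'gripper_width': 0.999}
side {'vertical_fov': 44.570971654197834, 'cx': 323.80969091151724, 'cy': 195.03787221584705, 'origin': array([ 0.97998845, -1.06063745,  1.27136547]), 'orientation': array([0.37250459, 0.08152273, 0.20636743, 0.90111423])}
top {'vertical_fov': 53.33844612905919, 'cx': 317.5249724579559, 'cy': 204.88415396238457, 'origin': array([ 0.34031454, -0.01550865,  1.16483546]), 'orientation': array([ 0.04354531, -0.04659826, -0.70407247,  0.70725835])}
{'vertical_fov': 65.70646984690485, 'cx': 313.39599633306955, 'cy': 200.90863664932303, 'origin': array([ 0.23439961, -0.5841579 ,  0.38470616]), 'orientation': array([-0.12134253,  0.09439219, -0.60644273,  0.78012392])}
```

View pics/side0.png

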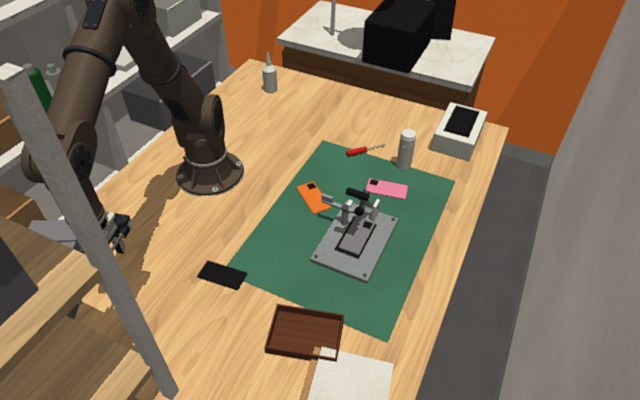

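View pics/top0.png

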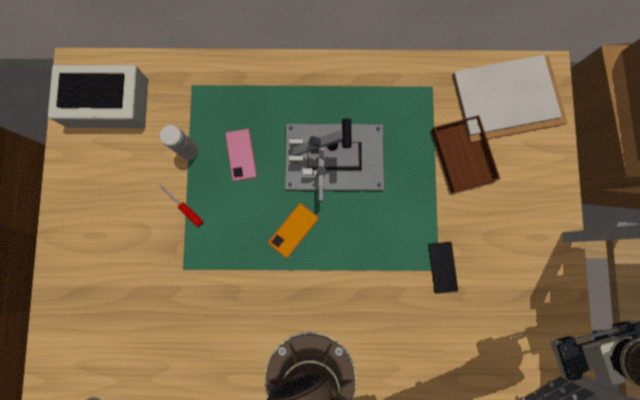

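Side view: the grey press is at about (355,240), with the grey phone on it. The orange (312,197) and pink (387,188) phones are look-alikes. Top view: the plate spans (285,125)–(383,190), hinge cheeks are near (295,150), the crossbar is at (347,132), and the catch tab is near (320,188) on the robot's side. I'll enlarge the press in both views.

Run:
```python
import cv2, numpy as np
t=cv2.imread("pics/top0.png")[105:215,265:405]; s=cv2.imread("pics/side0.png")[170:290,295:415]
a=cv2.resize(t,None,fx=5,fy=5,interpolation=cv2.INTER_CUBIC);b=cv2.resize(s,None,fx=5,fy=5,interpolation=cv2.INTER_CUBIC)
cv2.imwrite("pics/topc.png",a);cv2.imwrite("pics/sidec.png",b)
```

```text
(no output)
```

View pics/topc.png

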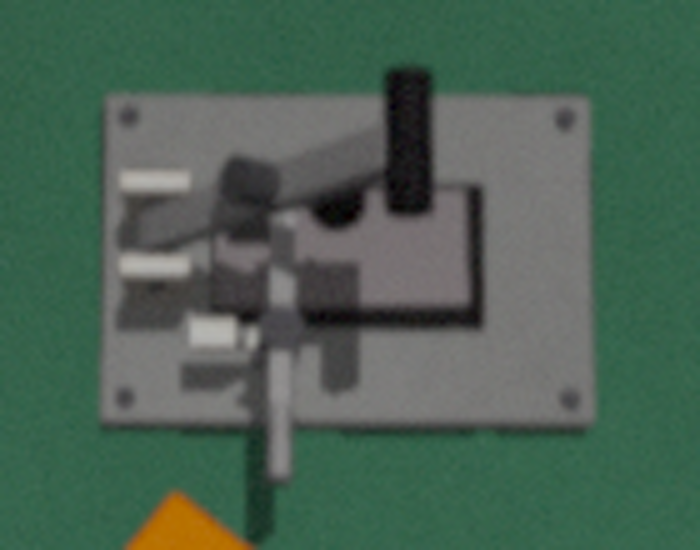

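View pics/sidec.png

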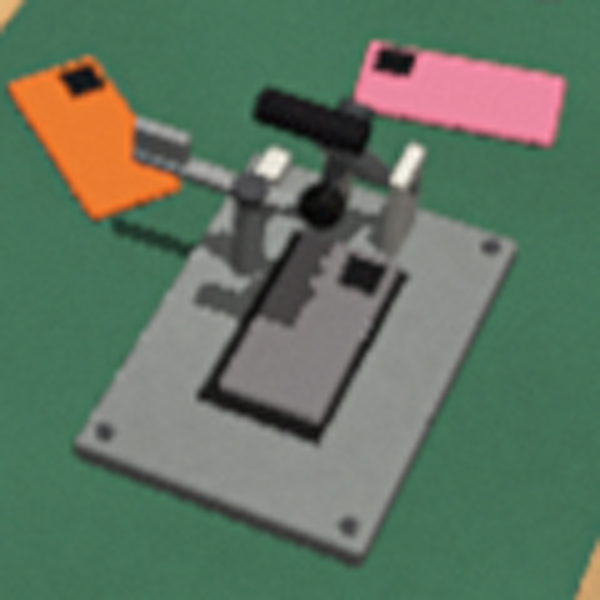

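Top crop: plate corners at crop (105,95), (590,95), (597,428) and (102,425); post at (281,325); tab's outer end at (279,478); crossbar centre at (409,141); nose under the lever at (282,220). Side crop: post at (250,190), tab centre at about (162,143), crossbar centre at (313,119), and the plate's near corners at (78,450), (362,560) and (517,240). The grey phone under the lever is the target. The orange one at (95,140) and pink one at (460,95) are decoys. Next step is triangulation.

```bash
cat > h.py <<'E'
import numpy as np, cv2
from rig import *
from scipy.spatial.transform import Rotation as R
def ray(n,u,v,m=None):
    m=m or camera_model(n); f=200/np.tan(np.radians(m["vertical_fov"]/2))
    x,y=(u-m["cx"])/f,(v-m["cy"])/f
    if n=="wrist":
        r=np.hypot(x,y); c=np.array([x/r*np.sin(r),-y/r*np.sin(r),-np.cos(r)])
    else: c=np.array([x,-y,-1.])
    return m["origin"],R.from_quat(m["orientation"]).apply(c)
def onz(n,u,v,z):
    o,d=ray(n,u,v); return o+d*(z-o[2])/d[2]
def tri(a,b):
    (o,d),(p,e)=a,b; s=np.linalg.lstsq(np.c_[d,-e],p-o,rcond=None)[0]
    P,Q=o+s[0]*d,p+s[1]*e; return (P+Q)/2,np.linalg.norm(P-Q)
def depthpt(n,D,u,v):
    o,d=ray(n,u,v); return o+d*D[int(round(v)),int(round(u))]/(1 if n!="wrist" else 1)
def proj(n,P,m=None):
    m=m or camera_model(n); f=200/np.tan(np.radians(m["vertical_fov"]/2))
    c=R.from_quat(m["orientation"]).inv().apply(np.asarray(P)-m["origin"])
    x,y=c[...,0],-c[...,1]; z=-c[...,2]
    if n=="wrist":
        h=np.hypot(x,y); k=np.arctan2(h,z)/h
    else: k=1/z
    return np.stack([m["cx"]+f*x*k,m["cy"]+f*y*k],-1)
E
python3 - <<'E'
from h import *
np.set_printoptions(precision=4,suppress=True)
T=lambda u,v:(265+u/5,105+v/5); S=lambda u,v:(295+u/5,170+v/5)
C=[onz("top",*T(*p),.02) for p in ((105,95),(590,95),(597,426),(102,424))]; C=np.array(C);print(C, np.linalg.norm(np.roll(C,-1,0)-C,axis=1))
ctr=C.mean(0); ax=(C[1]+C[2]-C[0]-C[3]); yaw=np.arctan2(ax[1],ax[0]); print("fix",ctr,yaw)
Cs=np.array([onz("side",*S(*p),.02) for p in ((78,447),(362,555),(517,240))]);print("side corners",Cs)
F=lambda p: R.from_euler("z",-yaw).apply(p-[ctr[0],ctr[1],0])
for nm,t,s in (("bar",(409,141),(313,119)),("post",(281,325),(250,190)),("tab",(279,455),(162,130)),("bar_hi",(408,210),(365,128))):
    P,e=tri(ray("top",*T(*t)),ray("side",*S(*s))); print(nm,P,"err",e,"fix",F(P))
D=np.load("pics/top0.npy");E=np.load("pics/side0.npy")
for nm,t in (("plate",(540,300)),("bar",(409,141)),("post",(281,325)),("tab",(279,455)),("tabmid",(279,420)),("arm",(281,360)),("block",(213,330)),("cheek",(155,180)),("phone",(400,260)),("nose",(283,290)),("lever",(330,165))):
    P=depthpt("top",D,*T(*t)); print(nm,P,F(P))
E
```

```text
[[ 0.7293  0.0747  0.02  ]
 [ 0.731  -0.2141  0.02  ]
 [ 0.5313 -0.2149  0.02  ]
 [ 0.531   0.0736  0.02  ]] [0.2888 0.1997 0.2885 0.1983]
fix [ 0.6306 -0.0702  0.02  ] -1.567455506275483
side corners [[ 0.537  -0.2154  0.02  ]
 [ 0.7316 -0.213   0.02  ]
 [ 0.7298  0.0768  0.02  ]]
bar [ 0.632  -0.0881  0.2436] err 0.001271732493784145 fix [0.0179 0.0013 0.2436]
post [ 0.5725 -0.0298  0.0991] err 0.0013279048189802788 fix [-0.0406 -0.058   0.0991]
tab [ 0.5014 -0.0264  0.1198] err 0.007547057323214284 fix [-0.0443 -0.1291  0.1198]
bar_hi [ 0.6317 -0.076   0.2173] err 0.05912414216163859 fix [0.0058 0.0011 0.2173]
plate [ 0.6054 -0.1822  0.023 ] [ 0.1119 -0.0256  0.023 ]
bar [ 0.6286 -0.0877  0.2526] [ 0.0175 -0.0021  0.2526]
post [ 0.5731 -0.0295  0.099 ] [-0.0409 -0.0574  0.099 ]
tab [ 0.4976 -0.0283  0.1235] [-0.0424 -0.1329  0.1235]
tabmid [ 0.5159 -0.0282  0.126 ] [-0.0424 -0.1146  0.126 ]
arm [ 0.5531 -0.0295  0.1019] [-0.041  -0.0775  0.1019]
block [0.572  0.0078 0.0901] [-0.0782 -0.0584  0.0901]
cheek [0.6562 0.0406 0.092 ] [-0.1107  0.026   0.092 ]
phone [ 0.6267 -0.0996  0.032 ] [ 0.0294 -0.004   0.032 ]
nose [ 0.5922 -0.0305  0.1007] [-0.0399 -0.0383  0.1007]
lever [ 0.6299 -0.052   0.2091] [-0.0182 -0.0007  0.2091]
```

Everything agrees: the fixture centre is (0.6306, -0.0702) with its +x along world -y. The post axis is at (0.572,-0.030), the tab at (0.506,-0.030) with its top at 0.124, and the lever at about 0.92 rad. Plan: close the fingers, come in on the -y side of the tab, and push it along its arc with TCP z at about 0.106.

>>> send_rows(
  deltas=[
    [[0,0,0.08],[0.2,-0.186,0],0],
    [[0,0,0.1585],[0.4,-0.372,0],0],
    [[0,0,0.1585],[0.6,-0.558,0],0],
    [[0,0,0.1585],[0.8,-0.744,0],0],
    [[0,0,0.1585],[1,-0.93,0],0],
  ],
  newtons=30,
)

```text
time_s: 0.52
tool_pos: [0.2654, -0.4317, 0.2264]
eef_rot: [1.0, -0.0, -0.0, -0.0]
wrist_force: [1.4, -0.2, 0.5]
gripper_width: 0.686
grip_force: 0.0
```

Tool axes are now x = world x, y = -world y, z = down.

>>> send_rows(
  deltas=[
    [[0,0,0],[0.17,-0.2,0],0],
    [[0,0,0],[0.34,-0.4,0],0],
    [[0,0,0],[0.5,-0.6,0],0],
    [[0,0,0],[0.65,-0.8,0],0],
    [[0,0,0],[0.8,-1,0],0],
  ],
)

```text
time_s: 0.93
tool_pos: [0.3856, -0.2819, 0.2266]
eef_rot: [1.0, -0.0, -0.0, -0.0]
wrist_force: [0.6, -1.1, 0.0]
gripper_width: 0.325
grip_force: 0.0
```

>>> send_rows(
  deltas=[
    [[0,0,0],[0.14,-0.2,0],0],
    [[0,0,0],[0.28,-0.4,0],0],
    [[0,0,0],[0.42,-0.6,0],0],
    [[0,0,0],[0.56,-0.8,0],0],
    [[0,0,0],[0.7,-1,0],0],
  ],
)

```text
time_s: 1.35
tool_pos: [0.4905, -0.1321, 0.2266]
eef_rot: [1.0, -0.0, -0.0, 0.0]
wrist_force: [1.2, -0.3, -0.8]
gripper_width: 0.009
grip_force: 0.0
```

>>> send_rows(
  deltas=[
    [[0,0,0],[0,-0.12,0.2],0],
    [[0,0,0],[0,-0.24,0.4],0],
    [[0,0,0],[0,-0.3,0.6],0],
    [[0,0,0],[0,-0.34,0.8],0],
    [[0,0,0],[0,-0.34,0.8],0],
  ],
)

```text
time_s: 1.77
tool_pos: [0.4863, -0.0808, 0.102]
eef_rot: [1.0, 0.001, -0.004, -0.001]
wrist_force: [-1.4, -0.3, 0.5]
gripper_width: 0.004
grip_force: 0.0
```

>>> send_rows(
  deltas=[
    [[0,0,0],[0,-0.03,0],0],
    [[0,0,0],[0,-0.06,0],0],
    [[0,0,0],[0,-0.1,0],0],
    [[0,0,0],[0,-0.13,0],0],
    [[0,0,0],[0,-0.13,0],0],
  ],
)

```text
time_s: 2.18
tool_pos: [0.4909, -0.0621, 0.108]
eef_rot: [1.0, 0.0, 0.001, -0.0]
wrist_force: [1.0, 0.7, 0.9]
gripper_width: 0.005
grip_force: 0.0
```

>>> send_rows(
  deltas=[
    [[0,0,0],[0,-0.06,0],0],
    [[0,0,0],[0,-0.13,0],0],
    [[0,0,0],[0.012,-0.2,0],0],
    [[0,0,0],[0.033,-0.267,0],0],
    [[0,0,0],[0.065,-0.33,0],0],
  ],
)

```text
time_s: 2.6
tool_pos: [0.4985, -0.0128, 0.1065]
eef_rot: [1.0, 0.0, -0.001, 0.0]
wrist_force: [-6.6, -4.0, 3.8]
gripper_width: 0.006
grip_force: 3.2
```

>>> send_rows(
  deltas=[
    [[0,0,0],[0.03,-0.045,0],0],
    [[0,0,0],[0.06,-0.08,0],0],
    [[0,0,0],[0.127,-0.143,0],0],
    [[0,0,0],[0.18,-0.175,0],0],
    [[0,0,0],[0.23,-0.2,0],0],
  ],
)

```text
time_s: 3.02
tool_pos: [0.536, 0.0179, 0.1069]
eef_rot: [1.0, 0.001, 0.001, -0.0]
wrist_force: [-1.7, 0.1, 0.5]
gripper_width: 0.002
grip_force: 0.8
```

Run:
```python
from h import *
p,d=camera("top"); np.save("pics/t1.npy",d)
cv2.imwrite("pics/top1.png",cv2.resize(p[95:225,245:415,::-1],None,fx=4,fy=4,interpolation=cv2.INTER_CUBIC))
print(observe()["tool_pos"],observe()["wrist_force"])
```

```text
[0.53732994 0.01830617 0.10700821] [2.14593636 0.91624261 1.16382444]
```

View pics/top1.png

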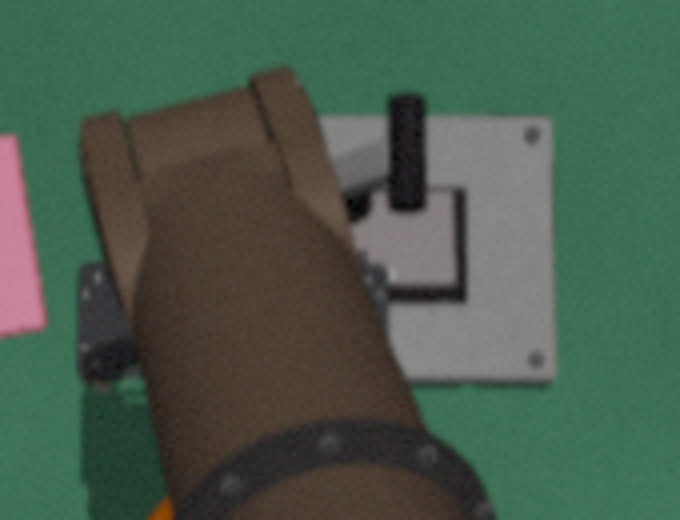

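The arm hides the catch, but the tab force has gone, which suggests it snapped over. I'll back off and rise clear.

>>> send_rows(
  deltas=[
    [[0,0,0],[-0.1,0.05,0],0],
    [[0,0,0],[-0.2,0.1,0],0],
    [[0,0,0],[-0.3,0.2,-0.25],0],
    [[0,0,0],[-0.3,0.3,-0.5],0],
    [[0,0,0],[-0.3,0.4,-0.75],0],
  ],
)

```text
time_s: 3.48
tool_pos: [0.4882, -0.0443, 0.2205]
eef_rot: [1.0, 0.0, -0.001, -0.0]
wrist_force: [1.9, -1.0, -0.8]
gripper_width: 0.005
grip_force: 0.0
```

>>> send_rows(
  deltas=[
    [[0,0,0],[0,0.2,-0.2],0],
    [[0,0,0],[0,0.4,-0.4],0],
    [[0,0,0],[0,0.6,-0.55],0],
    [[0,0,0],[0,0.8,-0.55],0],
    [[0,0,0],[0,0.8,-0.55],0],
  ],
)

```text
time_s: 3.9
tool_pos: [0.4894, -0.1713, 0.3034]
eef_rot: [1.0, -0.005, 0.002, 0.002]
wrist_force: [-0.2, 0.1, -0.9]
gripper_width: 0.004
grip_force: 0.0
```

Run:
```python
from h import *
a,d=camera("top"); np.save("pics/t2.npy",d); b,_=camera("side")
r=lambda p:cv2.resize(p[:,:,::-1],None,fx=3.2,fy=3.2,interpolation=cv2.INTER_CUBIC)
cv2.imwrite("pics/both2.png",np.hstack([r(a[105:225,275:400]),r(b[170:290,295:415])]))
print(observe()["tool_pos"],observe()["wrist_force"])
```

```text
[ 0.48921333 -0.16514246  0.30172949] [-0.12528942  0.40293026 -0.90817952]
```

View pics/both2.png

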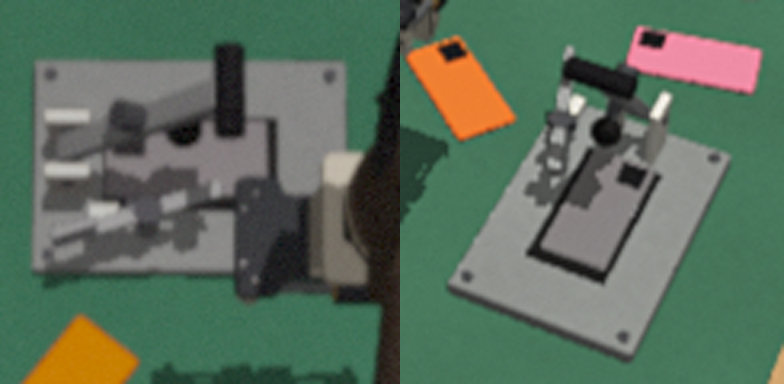

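The catch is open: in the left crop the tab end is at (55,240) and the post at (148,210), which gives about 1.26 rad. The phone is undisturbed and the crossbar is still up at (230,90). Next I'll go over the crossbar.

>>> send_rows(
  deltas=[
    [[0,0,0],[0.2,-0.1,0],0],
    [[0,0,0],[0.45,-0.22,0],0],
    [[0,0,0],[0.7,-0.34,0],0],
    [[0,0,0],[0.947,-0.47,0],0],
    [[0,0,0],[0.947,-0.47,0],0],
  ],
)

```text
time_s: 4.42
tool_pos: [0.6361, -0.0849, 0.2992]
eef_rot: [1.0, 0.004, -0.0, -0.003]
wrist_force: [-2.1, 1.5, -1.1]
gripper_width: 0.003
grip_force: 0.0
```

Run:
```python
import numpy as np
for a in (0.92,0.85,.75,.65,.55,.45,.35,.25,.18,.15,.1,.05,0):
    print(a, np.round([0.0398-.21*np.cos(a), .075+.21*np.sin(a)+.012],4))
```

```text
0.92 [-0.0874  0.2541]
0.85 [-0.0988  0.2448]
0.75 [-0.1139  0.2301]
0.65 [-0.1274  0.2141]
0.55 [-0.1392  0.1968]
0.45 [-0.1493  0.1783]
0.35 [-0.1575  0.159 ]
0.25 [-0.1637  0.139 ]
0.18 [-0.1668  0.1246]
0.15 [-0.1678  0.1184]
0.1 [-0.1692  0.108 ]
0.05 [-0.1699  0.0975]
0 [-0.1702  0.087 ]
```

>>> send_rows(
  deltas=[
    [[0,0,0],[0,0,0.15],0],
    [[0,0,0],[0,0,0.29],0],
    [[0,0,0],[0.0,0.03,0.35],0],
    [[0,0,0],[0,0.07,0.4],0],
    [[0,0,0],[0,0.1,0.44],0],
  ],
)

```text
time_s: 4.83
tool_pos: [0.6319, -0.1089, 0.2371]
eef_rot: [1.0, 0.0, 0.001, 0.001]
wrist_force: [-4.9, -5.7, 18.9]
gripper_width: 0.007
grip_force: 9.7
```

>>> send_rows(
  deltas=[
    [[0,0,0],[0,0.05,0.05],0],
    [[0,0,0],[0.0,0.09,0.09],0],
    [[0,0,0],[0.0,0.135,0.145],0],
    [[0,0,0],[0,0.175,0.2],0],
    [[0,0,0],[0,0.215,0.26],0],
  ],
)

```text
time_s: 5.25
tool_pos: [0.632, -0.1422, 0.1986]
eef_rot: [1.0, -0.0, 0.001, 0.001]
wrist_force: [-3.0, -7.6, 13.6]
gripper_width: 0.008
grip_force: 7.7
```

>>> send_rows(
  deltas=[
    [[0,0,0],[0,0.03,0.06],0],
    [[0,0,0],[0.0,0.06,0.12],0],
    [[0,0,0],[0.0,0.085,0.18],0],
    [[0,0,0],[0,0.105,0.22],0],
    [[0,0,0],[0,0.12,0.255],0],
  ],
)

```text
time_s: 5.67
tool_pos: [0.632, -0.1631, 0.16]
eef_rot: [1.0, -0.002, 0.001, 0.003]
wrist_force: [-3.4, -12.2, 14.7]
gripper_width: 0.005
grip_force: 9.1
```

>>> send_rows(
  deltas=[
    [[0,0,0],[0,0.02,0.05],0],
    [[0,0,0],[0.0,0.04,0.1],0],
    [[0,0,0],[0.0,0.05,0.15],0],
    [[0,0,0],[0,0.06,0.19],0],
    [[0,0,0],[0,0.06,0.19],0],
  ],
)

```text
time_s: 6.08
tool_pos: [0.6318, -0.1732, 0.1305]
eef_rot: [1.0, -0.002, 0.001, 0.003]
wrist_force: [0.3, -14.7, 4.4]
gripper_width: 0.004
grip_force: 6.0
```

```bash
cat > m.py <<'E'
from h import *
W=[];P=[]
for i in range(8):
    camera("side"); s=observe(); W.append(s["wrist_force"]); P.append(s["tool_pos"])
W=np.array(W);P=np.array(P)
print("t",round(s["time_s"],2),"F",W.mean(0).round(2),"+-",(W[:,2].std()/8**.5).round(2),W[:,2].round(1),"pos",P.mean(0).round(5),"th",round(float(np.arcsin((P[:,2].mean()-.087)/.21)),4))
E
python3 m.py
```

```text
t 6.48 F [  1.22 -14.81   3.46] +- 0.21 [3.8 4.5 2.8 3.6 3.5 2.9 2.6 3.9] pos [ 0.63174 -0.17289  0.13067] th 0.2095
```

The sideways force of 15 N is odd, so I'll look before going on.

Run:
```python
from h import *
b,d=camera("side"); np.save("pics/s3.npy",d); w,_=camera("wrist")
r=lambda p,k:cv2.resize(p[:,:,::-1],None,fx=k,fy=k,interpolation=cv2.INTER_CUBIC)
A=r(b[165:265,300:400],4); B=r(w,.625); 
B=np.vstack([B,np.zeros((400-B.shape[0],B.shape[1],3),np.uint8)])[:400]
cv2.imwrite("pics/both3.png",np.hstack([A,B]))
h=[.632,.0398,.075]
print("tcp px",(proj("side",observe()["tool_pos"])-[300,165])*4)
for a in (.2,.25,.3,.35): print(a,(proj("side",np.array([[.6306+e,.0398-.21*np.cos(a),.075+.21*np.sin(a)] for e in(-.035,.035)]))-[300,165])*4)
```

```text
tcp px [177.53289079 291.63445564]
0.2 [[137.58517109 281.30466577]
 [221.20194186 312.24544139]]
0.25 [[139.15848499 270.58614532]
 [223.12374446 301.49496287]]
0.3 [[141.01763076 259.44205567]
 [225.31435287 290.30385329]]
0.35 [[143.15943035 247.90531159]
 [227.76930475 278.70509426]]
```

View pics/both3.png

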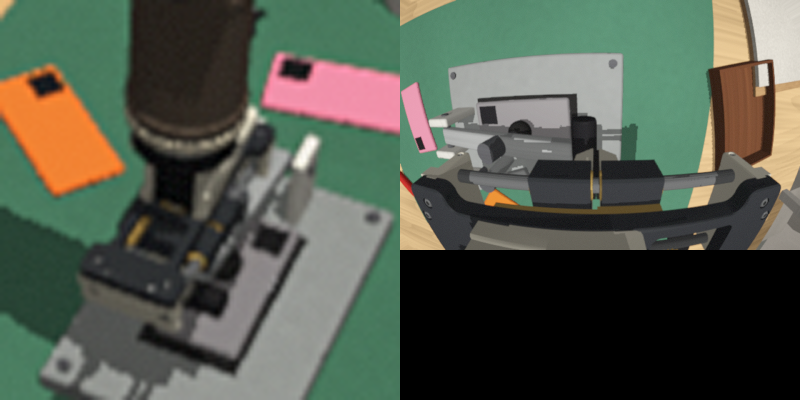

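Side crop: the finger is at about (180,280), with the crossbar's far end showing at about (207,298). Wrist view: the crossbar is at (585,130), just left of the fingertips at (595,165). I'll zoom in on the wrist view.

Run:
```python
from h import *
w,d=camera("wrist"); np.save("pics/w4.npy",d); cv2.imwrite("pics/w4raw.png",w[:,:,::-1])
cv2.imwrite("pics/w4.png",cv2.resize(w[150:290,210:400,::-1],None,fx=4,fy=4,interpolation=cv2.INTER_CUBIC))
s=observe(); print(s["tool_pos"],R.from_quat(s["eef_rot"]).as_matrix().round(3).tolist())
t=np.array(s["tool_pos"])
print("tcp",(proj("wrist",t)-[210,150])*4)
for a in (.15,.2,.25,.3,.35): print(a,((proj("wrist",np.array([[.6306+e,.0398-.21*np.cos(a),.075+.21*np.sin(a)] for e in(-.035,.035)]))-[210,150])*4).round(0).tolist())
```

```text
[ 0.63173745 -0.17283304  0.13068385] [[1.0, -0.004, 0.002], [-0.004, -1.0, -0.007], [0.002, 0.007, -1.0]]
tcp [418.9964985  419.58765246]
0.15 [[389.0, 538.0], [384.0, 148.0]]
0.2 [[377.0, 571.0], [370.0, 166.0]]
0.25 [[362.0, 607.0], [351.0, 187.0]]
0.3 [[341.0, 645.0], [326.0, 210.0]]
0.35 [[316.0, 686.0], [294.0, 235.0]]
```

View pics/w4.png

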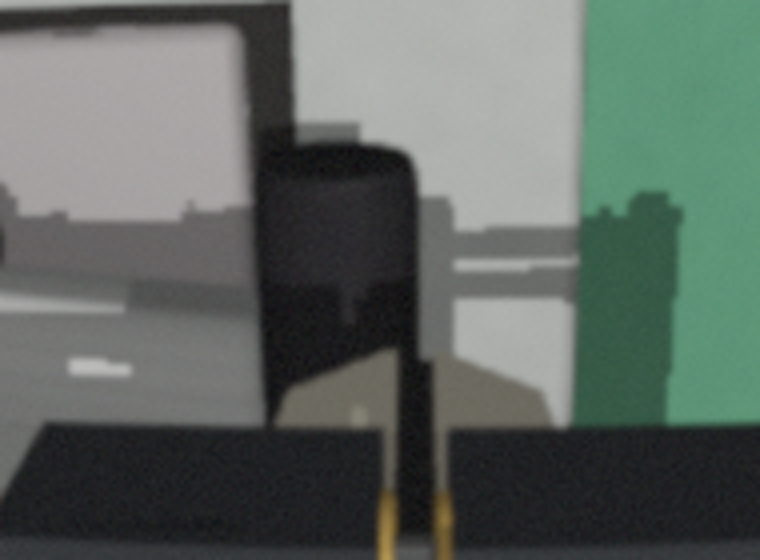

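The fingertips taper, so the bar (crop u 258–415, centre about 337) is riding on the chamfer of the +y finger, about 12 mm off the TCP line. I'll fit the crossbar from the wrist depth, then lift and re-centre.

```bash
cat > bar.py <<'E'
from h import *
from scipy.optimize import least_squares
def barfit(d,u0,u1,v0,v1):
    m=camera_model("wrist"); q=[]
    for v in range(v0,v1):
        for u in range(u0,u1):
            if d[v,u]>0:
                o,r=ray("wrist",u,v,m); c=R.from_quat(m["orientation"]).inv().apply(r)
                q.append(o+r*d[v,u]/-c[2])
    q=np.array(q); k=(q[:,2]>.085)&(q[:,0]<.664)&(abs(q[:,1]+.16)<.03); q=q[k]
    if len(q)<20: print(len(q)); return
    f=least_squares(lambda p:np.hypot(q[:,1]-p[0],q[:,2]-p[1])-.012,[q[:,1].mean(),q[:,2].max()-.012],loss="soft_l1",f_scale=.002)
    a=np.arctan2(f.x[1]-.075,.0398-f.x[0])
    print("n",len(q),"x",q[:,0].min().round(3),q[:,0].max().round(3),"bar yz",f.x.round(4),"ztop",np.percentile(q[:,2],97).round(4),"rms",(f.fun.std()).round(4),"angle",a.round(3),"L",np.hypot(f.x[1]-.075,.0398-f.x[0]).round(4))
E
python3 - <<'E'
from bar import *
barfit(np.load("pics/w4.npy"),276,313,192,220)
E
```

```text
n 625 x 0.653 0.664 bar yz [-0.1609  0.1218] ztop 0.1346 rms 0.0005 angle 0.229 L 0.2061
```

>>> send_rows(
  deltas=[
    [[0,0,0],[0,0,-0.05],0],
    [[0,0,0],[0.0,0,-0.1],0],
    [[0,0,0],[0.0,0,-0.2],0],
    [[0,0,0],[0,0,-0.3],0],
    [[0,0,0],[0,0,-0.3],0],
  ],
)

```text
time_s: 7.05
tool_pos: [0.6331, -0.1659, 0.1782]
eef_rot: [1.0, 0.001, 0.002, -0.0]
wrist_force: [1.3, 0.0, 0.3]
gripper_width: 0.005
grip_force: 0.0
```

Run:
```python
from bar import *
w,d=camera("wrist"); print(observe()["tool_pos"],observe()["wrist_force"])
u=proj("wrist",np.array([[.66,-.165,.13],[.62,-.165,.13]])); print(u)
barfit(d,250,330,150,300)
cv2.imwrite("pics/w5.png",cv2.resize(w[120:290,210:400,::-1],None,fx=3,fy=3,interpolation=cv2.INTER_CUBIC))
```

```text
[ 0.63248527 -0.16601447  0.17666659] [-0.25194801 -0.60768788 -1.29981473]
[[313.09328144 187.54341881]
 [313.00591842 240.6221825 ]]
n 4013 x 0.615 0.664 bar yz [-0.1556  0.1424] ztop 0.2588 rms 0.0261 angle 0.332 L 0.2067
```

The fit is good: bar centre yz is (-0.161, 0.122), about 0.23 rad. I'll turn the tool 90° so the fingertip's 19 mm edge lies across the bar instead of the taper.

>>> send_rows(
  deltas=[
    [[0,0,0.07],[0,0,0],0],
    [[0,0,0.14],[0,0,0],0],
    [[0,0,0.21],[0,0,0],0],
    [[0,0,0.28],[0,0,0],0],
    [[0,0,0.34],[0,0,0],0],
  ],
)

```text
time_s: 7.52
tool_pos: [0.6308, -0.1663, 0.1739]
eef_rot: [0.964, -0.266, -0.001, -0.0]
wrist_force: [0.0, 0.8, 0.1]
gripper_width: 0.005
grip_force: 0.0
```

>>> send_rows(
  deltas=[
    [[0,0,0.07],[0,0,0],0],
    [[0,0,0.14],[0,0,0],0],
    [[0,0,0.21],[0,0,0],0],
    [[0,0,0.28],[0,0,0],0],
    [[0,0,0.34],[0,0,0],0],
  ],
)

```text
time_s: 7.93
tool_pos: [0.6308, -0.1663, 0.1738]
eef_rot: [0.86, -0.511, -0.001, 0.0]
wrist_force: [0.3, 0.5, -0.5]
gripper_width: 0.005
grip_force: 0.0
```

>>> send_rows(
  deltas=[
    [[0,0,0.07],[0,0,0],0],
    [[0,0,0.14],[0,0,0],0],
    [[0,0,0.21],[0,0,0],0],
    [[0,0,0.28],[0,0,0],0],
    [[0,0,0.32],[0,0,0],0],
  ],
)

```text
time_s: 8.35
tool_pos: [0.631, -0.1663, 0.1741]
eef_rot: [-0.705, 0.709, 0.001, 0.001]
wrist_force: [0.4, -0.2, -0.4]
gripper_width: 0.004
grip_force: 0.0
```

Run:
```python
from bar import *
w,d=camera("wrist"); np.save("pics/w6.npy",d); s=observe();print(s["tool_pos"],s["eef_rot"],s["wrist_force"],s["qpos"])
cv2.imwrite("pics/w6.png",cv2.resize(w[120:270,220:420,::-1],None,fx=4,fy=4,interpolation=cv2.INTER_CUBIC))
for P in ([.6,-.165,.13],[.66,-.165,.13],s["tool_pos"]): print((proj("wrist",np.array(P))-[220,120])*4)
```

```text
[ 0.63115714 -0.16633506  0.17411453] [-7.04596040e-01  7.09608449e-01  5.16381866e-04  4.55013650e-05] [0.67210596 0.72889041 0.24979353] [-0.1206204   0.54867975  0.45996871  1.59089959 -0.26837824  1.06603394
 -2.73696437]
[551.85449852 421.54922431]
[214.24249348 423.84917154]
[377.4885904  530.89127567]
```

View pics/w6.png

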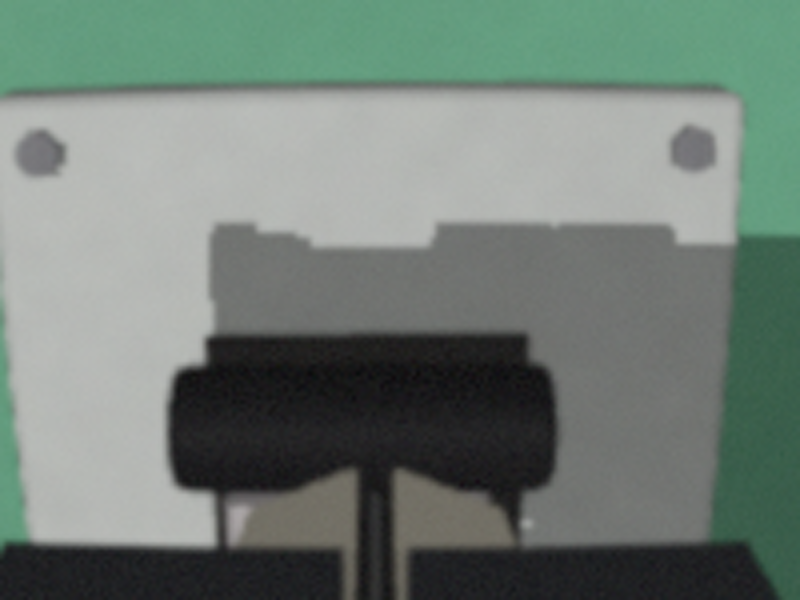

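Joint 7 is close to its limit, so I'll turn back a little first. In the crop the crossbar spans u 170–555, v 365–490, and the fingertips are over its middle at u≈377.

>>> send_rows(
  deltas=[
    [[0,0,-0.05],[0,0,0],0],
    [[0,0,-0.1],[0,0,0],0],
    [[0,0,-0.15],[0,0,0],0],
    [[0,0,-0.18],[0,0,0],0],
    [[0,0,-0.18],[0,0,0],0],
  ],
)

```text
time_s: 8.82
tool_pos: [0.6309, -0.1666, 0.1741]
eef_rot: [0.801, -0.599, -0.001, 0.0]
wrist_force: [-0.0, 0.3, 0.6]
gripper_width: 0.004
grip_force: 0.0
```

Run:
```python
from bar import *
w,d=camera("wrist"); s=observe();print(s["tool_pos"],s["eef_rot"],s["wrist_force"],s["qpos"][-1])
M=R.from_quat(s["eef_rot"]).as_matrix(); print(M.round(3))
for P in ([.6,-.165,.13],[.66,-.165,.13],s["tool_pos"]): print(proj("wrist",np.array(P)))
m=camera_model("wrist"); q=[]
for v in range(150,260):
    for u in range(200,420):
        if d[v,u]>0:
            o,r=ray("wrist",u,v,m); c=R.from_quat(m["orientation"]).inv().apply(r); q.append(o+r*d[v,u]/-c[2])
q=np.array(q); k=(q[:,2]>.10)&(q[:,2]<.145)&((abs(q[:,0]-.605)<.008)|(abs(q[:,0]-.658)<.007))&(abs(q[:,1]+.165)<.02); q=q[k]
f=least_squares(lambda p:np.hypot(q[:,1]-p[0],q[:,2]-p[1])-.012,[-.163,.122],loss="soft_l1",f_scale=.002)
print(len(q),f.x,f.fun.std(),np.percentile(q[:,2],97), "ang",np.arctan2(f.x[1]-.075,.0398-f.x[0]))
```

```text
[ 0.63099013 -0.16680479  0.1742585 ] [ 7.99910040e-01 -6.00119650e-01 -5.72591633e-04  7.01940199e-05] [ 0.09954972 -0.22809301 -0.21697453] -2.493474845471184
[[ 0.28  -0.96  -0.001]
 [-0.96  -0.28   0.001]
 [-0.001  0.001 -1.   ]]
[354.8940758  237.43382897]
[274.0522735  215.69188524]
[314.75783679 253.00280286]
1139 [-0.16102381  0.12175208] 0.0006000886129450302 0.13440534301594284 ang 0.2287274971507611
```

Both views agree: bar centre (-0.161, 0.122), 0.225 rad, top at 0.134. The TCP is over it, so I'll descend straight down.

>>> send_rows(
  deltas=[
    [[0,0,0],[0,0,0.08],0],
    [[0,0,0],[0,0,0.16],0],
    [[0,0,0],[0,0,0.22],0],
    [[0,0,0],[0,0,0.25],0],
    [[0,0,0],[0,0,0.25],0],
  ],
)

```text
time_s: 9.28
tool_pos: [0.6301, -0.1671, 0.1353]
eef_rot: [0.8, -0.601, -0.001, 0.001]
wrist_force: [-1.1, 0.5, -1.4]
gripper_width: 0.004
grip_force: 0.0
```

>>> send_rows(
  deltas=[
    [[0,0,0],[0,0,0.01],0],
    [[0,0,0],[0,0,0.02],0],
    [[0,0,0],[0,0,0.03],0],
    [[0,0,0],[0,0,0.04],0],
    [[0,0,0],[0,0,0.05],0],
  ],
)

```text
time_s: 9.7
tool_pos: [0.6318, -0.1682, 0.1313]
eef_rot: [0.799, -0.601, 0.001, -0.0]
wrist_force: [-3.6, -1.0, 7.9]
gripper_width: 0.005
grip_force: 4.2
```

```bash
sed -i 's/range(8)/range(4)/;s/8\*\*.5/2/' m.py; python3 m.py
```

```text
t 9.9 F [-1.72 -0.96  5.77] +- 0.54 [7.4 4.4 5.9 5.4] pos [ 0.63172 -0.16826  0.13109] th 0.2115
```

>>> send_rows(
  deltas=[
    [[0,0,0],[0,0,0.012],0],
    [[0,0,0],[0,0,0.024],0],
    [[0,0,0],[0,0,0.036],0],
    [[0,0,0],[0,0,0.046],0],
    [[0,0,0],[0,0,0.053],0],
  ],
)

```text
time_s: 10.32
tool_pos: [0.6318, -0.17, 0.1237]
eef_rot: [0.799, -0.601, 0.002, 0.0]
wrist_force: [-1.6, -4.6, 8.7]
gripper_width: 0.006
grip_force: 4.5
```

```bash
python3 m.py
```

```text
t 10.52 F [-2.07 -4.47  7.4 ] +- 0.21 [7.7 7.3 6.8 7.9] pos [ 0.63174 -0.17001  0.12356] th 0.175
```

>>> send_rows(
  deltas=[
    [[0,0,0],[0,0,0.004],0],
    [[0,0,0],[0,0,0.008],0],
    [[0,0,0],[0,0,0.012],0],
    [[0,0,0],[0,0,0.016],0],
    [[0,0,0],[0,0,0.02],0],
  ],
)

```text
time_s: 10.93
tool_pos: [0.6318, -0.1706, 0.1209]
eef_rot: [0.799, -0.601, 0.002, 0.001]
wrist_force: [-2.5, -5.3, 9.3]
gripper_width: 0.005
grip_force: 4.6
```

```bash
python3 m.py
```

```text
t 11.13 F [-2.31 -5.44  8.42] +- 0.44 [8.9 7.9 9.6 7.3] pos [ 0.63175 -0.17059  0.1208 ] th 0.1616
```

>>> send_rows(
  deltas=[
    [[0,0,0],[0,0,0.004],0],
    [[0,0,0],[0,0,0.008],0],
    [[0,0,0],[0,0,0.012],0],
    [[0,0,0],[0,0,0.016],0],
    [[0,0,0],[0,0,0.02],0],
  ],
)

```text
time_s: 11.55
tool_pos: [0.6318, -0.1711, 0.118]
eef_rot: [0.799, -0.602, 0.002, 0.001]
wrist_force: [-3.0, -6.7, 9.7]
gripper_width: 0.006
grip_force: 4.7
```

```bash
python3 m.py
```

```text
t 11.75 F [-2.38 -6.39  8.98] +- 0.25 [9.5 8.2 9.3 9. ] pos [ 0.63177 -0.1711   0.11789] th 0.1476
```

>>> send_rows(
  deltas=[
    [[0,0,0],[0.01,0.003,0],0],
    [[0,0,0],[0.02,0.006,0],0],
    [[0,0,0],[0.03,0.009,0],0],
    [[0,0,0],[0.04,0.012,0],0],
    [[0,0,0],[0.04,0.012,0],0],
  ],
)

```text
time_s: 12.17
tool_pos: [0.632, -0.1725, 0.1171]
eef_rot: [0.8, -0.6, 0.0, -0.001]
wrist_force: [-1.7, 4.2, 7.4]
gripper_width: 0.009
grip_force: 3.3
```

```bash
cat >> m.py <<'E'
f=W.mean(0); z=P[:,2].mean()-.075; print("TORQUE",round((np.sqrt(.21**2-(z-.012)**2))*f[2]+z*f[1],3))
E
python3 m.py
```

```text
t 12.37 F [-1.14  4.05  6.55] +- 0.24 [7.  5.9 6.3 7.1] pos [ 0.63196 -0.17246  0.1171 ] th 0.1438
TORQUE 1.532
```

>>> send_rows(
  deltas=[
    [[0,0,0],[0,0,0.004],0],
    [[0,0,0],[0,0,0.008],0],
    [[0,0,0],[0,0,0.012],0],
    [[0,0,0],[0,0,0.016],0],
    [[0,0,0],[0,0,0.02],0],
  ],
)

```text
time_s: 12.78
tool_pos: [0.632, -0.173, 0.1143]
eef_rot: [0.8, -0.6, 0.0, -0.001]
wrist_force: [-1.8, 3.4, 7.2]
gripper_width: 0.006
grip_force: 3.7
```

```bash
python3 m.py
```

```text
t 12.98 F [-1.81  2.92  6.41] +- 0.31 [7.3 5.5 6.4 6.4] pos [ 0.63196 -0.17299  0.11416] th 0.1297
TORQUE 1.449
```

>>> send_rows(
  deltas=[
    [[0,0,0],[0,0,0.004],0],
    [[0,0,0],[0,0,0.008],0],
    [[0,0,0],[0,0,0.012],0],
    [[0,0,0],[0,0,0.016],0],
    [[0,0,0],[0,0,0.02],0],
  ],
)

```text
time_s: 13.4
tool_pos: [0.632, -0.1734, 0.1114]
eef_rot: [0.8, -0.6, 0.001, -0.001]
wrist_force: [-2.2, 1.4, 8.5]
gripper_width: 0.005
grip_force: 4.3
```

```bash
python3 m.py
```

```text
t 13.6 F [-1.6   1.88  7.25] +- 0.29 [7.8 6.9 6.5 7.9] pos [ 0.63197 -0.17344  0.11132] th 0.1161
TORQUE 1.581
```

>>> send_rows(
  deltas=[
    [[0,0,0],[0,0,0.004],0],
    [[0,0,0],[0,0,0.008],0],
    [[0,0,0],[0,0,0.012],0],
    [[0,0,0],[0,0,0.016],0],
    [[0,0,0],[0,0,0.02],0],
  ],
)

```text
time_s: 14.02
tool_pos: [0.632, -0.1738, 0.1087]
eef_rot: [0.8, -0.601, 0.001, -0.001]
wrist_force: [-2.9, 2.2, 11.7]
gripper_width: 0.006
grip_force: 5.5
```

```bash
python3 m.py
```

```text
t 14.22 F [-2.45  1.21 10.35] +- 0.3 [11.2 10.2 10.4  9.6] pos [ 0.63201 -0.17386  0.10865] th 0.1033
TORQUE 2.203
```

>>> send_rows(
  deltas=[
    [[0,0,0],[0,0,0.004],0],
    [[0,0,0],[0,0,0.008],0],
    [[0,0,0],[0,0,0.012],0],
    [[0,0,0],[0,0,0.016],0],
    [[0,0,0],[0,0,0.02],0],
  ],
)

```text
time_s: 14.63
tool_pos: [0.6321, -0.1742, 0.106]
eef_rot: [0.8, -0.601, 0.001, -0.001]
wrist_force: [-3.4, 0.4, 13.0]
gripper_width: 0.003
grip_force: 6.5
```

```bash
python3 m.py
```

```text
t 14.83 F [-3.31  0.41 11.83] +- 0.26 [12.5 12.  11.1 11.6] pos [ 0.63205 -0.17426  0.10595] th 0.0904
TORQUE 2.487
```

The contact onset was at z≈0.1113, and torque has since risen about 0.95 Nm, so the pad force is about 8 N. One more small step, then I'll lift off.

>>> send_rows(
  deltas=[
    [[0,0,0],[0,0,0.003],0],
    [[0,0,0],[0,0,0.006],0],
    [[0,0,0],[0,0,0.009],0],
    [[0,0,0],[0,0,0.012],0],
    [[0,0,0],[0,0,0.013],0],
  ],
)

```text
time_s: 15.25
tool_pos: [0.6321, -0.1745, 0.1043]
eef_rot: [0.799, -0.601, 0.001, -0.001]
wrist_force: [-5.1, -0.2, 15.8]
gripper_width: 0.003
grip_force: 7.5
```

```bash
python3 m.py
```

```text
t 15.45 F [-4.03  0.12 14.1 ] +- 0.28 [14.9 13.9 14.1 13.4] pos [ 0.63208 -0.17448  0.10433] th 0.0826
TORQUE 2.955
```

>>> send_rows(
  deltas=[
    [[0,0,0],[0,0,-0.02],0],
    [[0,0,0],[0,0,-0.04],0],
    [[0,0,0],[0,0,-0.1],0],
    [[0,0,0],[0,0,-0.2],0],
    [[0,0,0],[0,0,-0.3],0],
  ],
)

```text
time_s: 15.87
tool_pos: [0.6309, -0.1736, 0.1476]
eef_rot: [0.8, -0.601, -0.0, 0.0]
wrist_force: [0.2, -0.7, -0.1]
gripper_width: 0.006
grip_force: 0.0
```

```bash
cat > bf.py <<'E'
from bar import *
def fit():
    w,d=camera("wrist"); m=camera_model("wrist"); q=[]
    for v in range(150,260):
        for u in range(200,420):
            if d[v,u]>0:
                o,r=ray("wrist",u,v,m); c=R.from_quat(m["orientation"]).inv().apply(r); q.append(o+r*d[v,u]/-c[2])
    q=np.array(q); k=(q[:,2]>.08)&(q[:,2]<.13)&((abs(q[:,0]-.605)<.008)|(abs(q[:,0]-.658)<.007))&(abs(q[:,1]+.168)<.02); q=q[k]
    f=least_squares(lambda p:np.hypot(q[:,1]-p[0],q[:,2]-p[1])-.012,[-.165,.095],loss="soft_l1",f_scale=.002)
    return w,len(q),f.x,f.fun.std(),float(np.arcsin((f.x[1]-.075)/.21))
E
python3 - <<'E'
from bf import *
for i in range(3): print(fit()[1:])
s=observe(); print(s["tool_pos"],s["wrist_force"],s["time_s"])
E
```

```text
(1016, array([-0.16599279,  0.09635862]), np.float64(0.0006188892375169237), 0.10188388114778893)
(1066, array([-0.16543998,  0.09164558]), np.float64(0.0006067231505230505), 0.07934791004184277)
(1093, array([-0.16497167,  0.09129983]), np.float64(0.0006009126246786405), 0.07769638876240678)
[ 0.63213648 -0.17401871  0.14852476] [ 0.12052903  0.8018602  -0.84759024] 16.0167
```

The lever stands at about 0.08 rad with no visible spring-back, and both estimates put the pad force at 9–13 N. I'll retreat and do a last check.

>>> send_rows(
  deltas=[
    [[0,0,0],[0,0,-0.2],0],
    [[0,0,0],[0,0,-0.4],0],
    [[0,0,0],[0,0,-0.6],0],
    [[0,0,0],[0,0,-0.8],0],
    [[0,0,0],[0,0,-0.9],0],
  ],
)

```text
time_s: 16.43
tool_pos: [0.632, -0.1741, 0.2852]
eef_rot: [0.8, -0.601, 0.002, -0.001]
wrist_force: [0.5, -0.0, -0.1]
gripper_width: 0.001
grip_force: 0.0
```

>>> send_rows(
  deltas=[
    [[0,0,0],[0.2,0.1,0],0],
    [[0,0,0],[0.4,0.2,0],0],
    [[0,0,0],[0.6,0.3,0],0],
    [[0,0,0],[0.8,0.4,0],0],
    [[0,0,0],[1,0.5,0],0],
  ],
)

```text
time_s: 16.85
tool_pos: [0.6004, -0.3398, 0.2811]
eef_rot: [0.8, -0.6, -0.001, 0.0]
wrist_force: [1.1, 1.1, -0.3]
gripper_width: 0.006
grip_force: 0.0
```

Run:
```python
from h import *
def look():
    a,d=camera("top"); m=(-d[120:150,330:375]).max() if 0 else 0
    T=[]
    for v in range(115,165):
        for u in range(325,385):
            if d[v,u]>0: T.append(depthpt("top",d,u,v))
    T=np.array(T); k=(abs(T[:,0]-.63)<.03)&(T[:,2]>.085)&(T[:,1]<-.15)&(T[:,1]>-.19); return a,T[k]
for i in range(3):
    for j in range(6): camera("side")
    a,q=look(); print(observe()["time_s"],len(q),np.percentile(q[:,2],[50,80,95]).round(4) if len(q) else "")
b,_=camera("side")
r=lambda p:cv2.resize(p[:,:,::-1],None,fx=3.2,fy=3.2,interpolation=cv2.INTER_CUBIC)
cv2.imwrite("pics/end.png",np.hstack([r(a[105:225,275:400]),r(b[170:290,295:415])]))
print(observe()["tool_pos"])
```

```text
17.2 202 [0.1024 0.1048 0.1066]
17.55 204 [0.1024 0.1048 0.1065]
17.9 206 [0.1021 0.1044 0.1071]
[ 0.60097425 -0.3387916   0.28208411]
```

View pics/end.png

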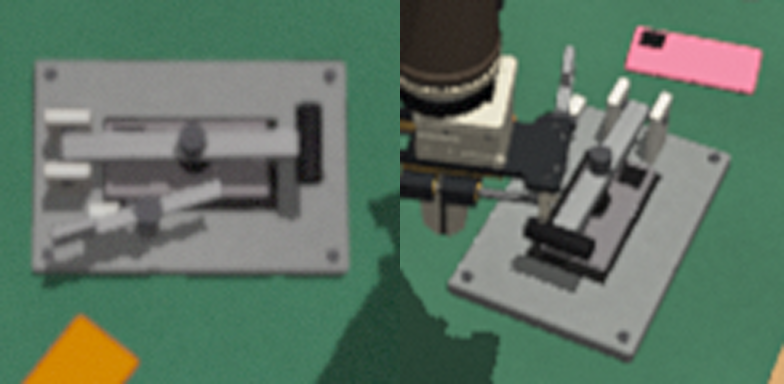

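The lever is down and steady, with the crossbar at (310,143) in the left crop. The catch is open with its tab end at (55,240), the phone is in its place, and the arm is clear.

```bash
python3 -c "
from rig import *
print(finish_job())"
```

```text
the job is handed in; nothing more can be done
None
```

The job is handed in: the catch is open at about 1.26 rad, and the lever stands still by itself at about 0.08 rad with its pad on the phone at an estimated 9–13 N; the phone looks unmoved and the arm is clear, but the hand-in returned no verdict.

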